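Find the dried-out capacitor by its weight

TASK

One of the three look-alike capacitors in the sloping blue rack has dried out and is only about half as heavy as the others: feel which one by lifting them. Stand that one upright in the red reject tray, setting it down gently, with both good ones left or put back fully down in their own sleeves. Do not tip a capacitor over or disturb the multimeter, screwdriver and spool.

Things in the scene. Friction and masses are not known exactly. Their poses are not given: they have to be found in the camera images.
- cap_a: black can 54 mm in diameter, 115 mm tall, with a pale stripe and two brass terminals 7 mm tall on top. Origin: centre of its underside; z along its axis to the terminals. All three look alike: good ones weigh 0.36 to 0.44 kg, the one dried-out one, any of the three, 0.16 to 0.21 kg. A core inside may shift 1 to 2 mm. Starts in sleeve_a.
- cap_b: black can 54 mm in diameter, 115 mm tall, with a pale stripe and two brass terminals 7 mm tall on top. Origin: centre of its underside; z along its axis to the terminals. All three look alike: good ones weigh 0.36 to 0.44 kg, the one dried-out one, any of the three, 0.16 to 0.21 kg. A core inside may shift 1 to 2 mm. Starts in sleeve_b.
- cap_c: black can 54 mm in diameter, 115 mm tall, with a pale stripe and two brass terminals 7 mm tall on top. Origin: centre of its underside; z along its axis to the terminals. All three look alike: good ones weigh 0.36 to 0.44 kg, the one dried-out one, any of the three, 0.16 to 0.21 kg. A core inside may shift 1 to 2 mm. Starts in sleeve_c.
- rack: blue sheet-steel rack fixed to the bench, base 150 x 330 mm, with three open square sleeves in a row along its y axis, 104 mm apart. Each is 64 mm square inside, 50 mm deep, wall 3 mm, and leans 30 degrees: in the rack's frame its axis points up along (-0.5, 0, 0.866), the mouth leaning to -x, which faces roughly to the robot's left. Origin: centre of the base's underside, z up.
- sleeve_a (a point): where the underside centre of a fully seated can lies in the rack's +y end sleeve. A seated can rests by its weight on the sleeve floor and against its lower wall (on the rack's -x side), with 10 mm of play away from that wall and 5 mm to each side; its upper 65 mm stand out of the sleeve.
- sleeve_b (a point): where the underside centre of a fully seated can lies in the rack's middle sleeve. A seated can rests by its weight on the sleeve floor and against its lower wall (on the rack's -x side), with 10 mm of play away from that wall and 5 mm to each side; its upper 65 mm stand out of the sleeve.
- sleeve_c (a point): where the underside centre of a fully seated can lies in the rack's -y end sleeve. A seated can rests by its weight on the sleeve floor and against its lower wall (on the rack's -x side), with 10 mm of play away from that wall and 5 mm to each side; its upper 65 mm stand out of the sleeve.
- tray: red open reject tray fixed to the bench, 160 x 160 mm outside, 35 mm high, walls and floor 4 mm thick (inner floor 4 mm above the bench). Origin: centre of its underside.
- multimeter: yellow multimeter lying on the bench, 185 x 90 x 36 mm (42 mm at the dial), leave alone. Origin: centre of its underside, x along its length.
- screwdriver: blue-handled screwdriver lying on the bench, 190 mm long, leave alone; about 26 mm high, long axis x. Origin: underside, mid-length.
- spool: grey metal solder-wire spool standing on the bench, 60 mm in diameter, 50 mm high, leave alone. Origin: centre of its underside.

How it is judged:
At the end, for the whole second after the job is handed in: The dried-out can (under 2.75 N on the tray) stands upright within 0.1 rad on the tray floor, axis within 62 mm of the tray centre along both tray axes; both good cans lie within 18 mm of their own sleeve's resting point, leaning 20 to 43 degrees; all at rest (((x of cap_a in the frame of tray between -0.062 and 0.062 m and y of cap_a in the frame of tray between -0.062 and 0.062 m and z of cap_a in the frame of tray below 0.012 m and angle between cap_a's own z axis and vertical below 0.1 rad and contact force between cap_a and tray between 0.8 and 2.75 N and distance between cap_b and sleeve_b below 0.018 m and angle between the z axis of cap_b and the z axis of rack, either way round between 0.35 and 0.75 rad and distance between cap_c and sleeve_c below 0.018 m and angle between the z axis of cap_c and the z axis of rack, either way round between 0.35 and 0.75 rad) or (x of cap_b in the frame of tray between -0.062 and 0.062 m and y of cap_b in the frame of tray between -0.062 and 0.062 m and z of cap_b in the frame of tray below 0.012 m and angle between cap_b's own z axis and vertical below 0.1 rad and contact force between cap_b and tray between 0.8 and 2.75 N and distance between cap_a and sleeve_a below 0.018 m and angle between the z axis of cap_a and the z axis of rack, either way round between 0.35 and 0.75 rad and distance between cap_c and sleeve_c below 0.018 m and angle between the z axis of cap_c and the z axis of rack, either way round between 0.35 and 0.75 rad) or (x of cap_c in the frame of tray between -0.062 and 0.062 m and y of cap_c in the frame of tray between -0.062 and 0.062 m and z of cap_c in the frame of tray below 0.012 m and angle between cap_c's own z axis and vertical below 0.1 rad and contact force between cap_c and tray between 0.8 and 2.75 N and distance between cap_a and sleeve_a below 0.018 m and angle between the z axis of cap_a and the z axis of rack, either way round between 0.35 and 0.75 rad and distance between cap_b and sleeve_b below 0.018 m and angle between the z axis of cap_b and the z axis of rack, either way round between 0.35 and 0.75 rad)) and linear speed of each of cap_a, cap_b, cap_c below 0.02 m/s); the robot touches nothing.
It fails at once if a capacitor is dropped or banged onto the tray floor (it moves faster than 0.35 m/s within 25 mm of the floor, as after a fall of over 6 mm) ((linear speed of cap_a above 0.35 m/s and z of cap_a in the frame of tray below 0.029 m and x of cap_a in the frame of tray between -0.08 and 0.08 m and y of cap_a in the frame of tray between -0.08 and 0.08 m) or (linear speed of cap_b above 0.35 m/s and z of cap_b in the frame of tray below 0.029 m and x of cap_b in the frame of tray between -0.08 and 0.08 m and y of cap_b in the frame of tray between -0.08 and 0.08 m) or (linear speed of cap_c above 0.35 m/s and z of cap_c in the frame of tray below 0.029 m and x of cap_c in the frame of tray between -0.08 and 0.08 m and y of cap_c in the frame of tray between -0.08 and 0.08 m)).
It fails at once if a capacitor is pressed on the tray with more than 80 N (contact force between any of cap_a, cap_b, cap_c and tray above 80 N).
It fails at once if a capacitor is tipped over (leans more than 63 degrees) (angle between any of cap_a, cap_b, cap_c's own z axis and vertical above 1.1 rad).
It fails at once if the multimeter, screwdriver or spool is moved by more than 20 mm (distance of any of multimeter, screwdriver, spool from where it was at the start of the episode above 0.02 m).
It also fails if it takes over 56 s, if anything falls off the work surface, if the arm or the gripper's body presses on something with over 40 N, if the wrist force passes 120 N, or if a joint passes its speed limit or range.

ROBOT

A 6-joint arm with a two-finger parallel gripper is mounted at the origin on the work surface. World frame = base frame: x ahead of the robot, y to its left, z up, the work surface at z = 0. Lengths are in m, angles in rad, forces in N, time in s.
With the tool pointing down it reaches from about 0.2 to 0.875 m from the base axis. Payload 3.4 kg.
Tool frame: the origin (TCP) lies midway between the tips of the shut fingers; the grasp point (between the pads) lies 19 mm behind it; z points along the fingers, x is the direction in which the jaws open and shut, and the axes are right-handed (so a half turn about z gives the same grasp; the last joint's range is limited). The gripper opens to 94 mm and grips with 3 to 60 N. Pads are 16 mm wide; open, the fingers measure 119 mm over their backs; the gripper's body (75 mm by 177 mm) begins 78 mm behind the grasp point.
Start: joints at [1.084, 0.276, 1.505, -0, 1.361, -0.121], TCP at [0.206, 0.537, 0.205] pointing down, gripper open.
Joint ranges: [-2.89, 2.89], [-0.75, 2.08], [0.22, 2.7], [-1.18, 4.32], [0.11, 2.71], [-2.7, 2.7]. Speed limits (rad/s): [2.57, 2.57, 3.14, 3.14, 3.14, 3.14].

INTERFACE

Orientations are given as a unit quaternion [x, y, z, w].
In Python, from plant import manip, eyes gives the robot as it stands.
- The arm moves only by the shell command python3 -m inch 'ROWS'. ROWS is text: rows parted by semicolons, each of 5 numbers parted by spaces: the shift along the world's x, y, z in m, then the turn about the world's z in degrees, then the closure, from -1 (fully open) to 1 (shut), so that 0 is half open. A call has 1 to 8 rows; each row shifts and turns the pose as measured when the row begins; what a row does not reach is not made up. A row lasts 1/10 s, in which the tool goes at most 50 mm and 8.59 degrees, less where a joint would pass 70% of its speed; a pose out of reach is approached as far as the arm can. A call with a gripper value outside its range is refused whole. The fingers move at their own pace and stop on an object; the grip force is fixed at half the most. Time passes only in rows, so rows that do not move let the fingers close. It gives the time, the measured TCP pose, the force and the opening at its end, in the units of the state.
- manip.get_state(): the state, without advancing time (a new reading comes with each control period).
- eyes.get_image(name): name is "scene" or "top" or "wrist"; returns a dict with "image" (420x560x3 uint8, blue, green, red), "fx", "fy", "cx", "cy" (pixels), "R" (3x3) and "t" (3): a world point X has camera coordinates R X + t; the wrist camera has in their place "tool_from_camera" (4x4, takes a point from camera to tool coordinates, whose origin is the TCP and whose axes are the tool frame's). Camera axes: x right, y down, z forward; pixel columns grow to the right and rows downward; lengths in m; the calibration is good to about 2 mm. A picture is of the moment at which its call begins: read the wrist's pose just before it. There is no depth.
- manip.close_job(): hands the job in, once; it reports no verdict.
The state is a dict: "time": time; "q": joint angles; "dq": joint speeds; "joint_efforts": joint torques, N m; "ee_pos": TCP position; "tcp_rot": TCP orientation; "contact_force": force on the tool from outside, world axes, zero at the start; "moment": the same for the moment, N m; "opening": finger opening in m.
Only numpy, scipy, OpenCV 4.12 (cv2) and the standard library are available. Lean on these libraries where they do the work, as an engineer would, in place of code of your own. Each camera call takes 0.05 s, during which the arm holds its last target. There are 200 camera calls.

## Working session

There is one attempt and no reset: what is moved stays moved. The work goes in short steps, Python scripts to look and compute and a shell command to move; the robot and the scene stay as the last step left them, time stands still between calls to the robot, and variables do not carry over. Pictures are saved under pics/ and viewed, about 8 in all and at most 12, crops included, and the job is handed in when it is done.

```bash
ls; mkdir -p pics; python3 - <<'E'
from plant import manip, eyes
import cv2,json,numpy as np
print(manip.get_state())
for n in ["scene","top"]:
    d=eyes.get_image(n); cv2.imwrite(f"pics/{n}0.png",d["image"]); np.save(f"{n}0.npy",d,allow_pickle=True)
    print(n,{k:np.round(v,4).tolist() for k,v in d.items() if k!="image"})
E
```

```text
pics
{'time': 0.0, 'q': array([ 1.08400167e+00,  2.76548943e-01,  1.50611042e+00, -4.72602709e-05,
        1.36070450e+00, -1.21004307e-01]), 'dq': array([ 0.00045209, -0.00200394,  0.00013845,  0.00162657,  0.0006873 ,
        0.00172014]), 'joint_efforts': array([ 5.01942850e-04, -4.04580939e+01, -2.37231463e+01,  7.02121085e-02,
        3.49179748e-02, -1.63754421e-04]), 'ee_pos': array([0.20542569, 0.53644136, 0.20464007]), 'tcp_rot': array([ 8.23916610e-01,  5.66710362e-01, -7.74209036e-04,  4.30607869e-04]), 'contact_force': array([-0.3442049 ,  0.79958468,  0.17263028]), 'moment': array([ 0.05705374, -0.04101163, -0.0416064 ]), 'opening': 0.0939328054557848}
scene {'fx': 379.2698, 'fy': 379.2698, 'cx': 275.4348, 'cy': 201.4015, 'R': [[-0.0472, 0.9988, 0.0143], [0.705, 0.0434, -0.7079], [-0.7077, -0.0233, -0.7062]], 't': [0.0902, -0.3538, 1.5313]}
top {'fx': 521.5317, 'fy': 521.5317, 'cx': 280.0201, 'cy': 199.6905, 'R': [[-0.016, -0.9999, 0.0027], [-0.9902, 0.0154, -0.1386], [0.1386, -0.0049, -0.9903]], 't': [-0.0537, 0.5415, 1.3722]}
```

View pics/top0.png

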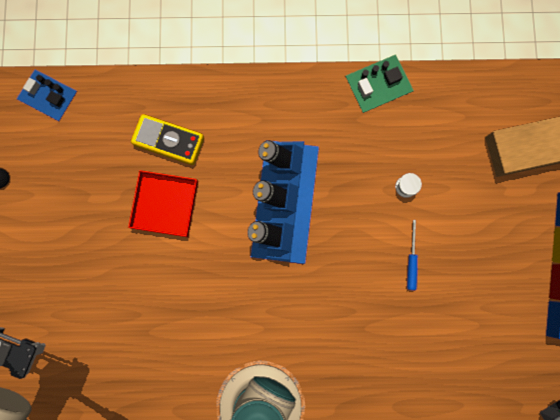

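View pics/scene0.png

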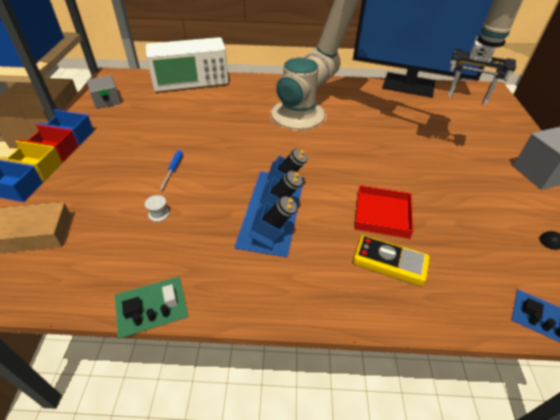

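Top view: cans leaning left (+y); terminals at about (267,152), (262,191), (256,233). The red tray spans (130–198, 171–240), and the meter sits just ahead of it. The scene view confirms the layout. Next, an enlarged crop of both.

```bash
python3 - <<'E'
import cv2,numpy as np
t=cv2.imread("pics/top0.png");s=cv2.imread("pics/scene0.png")
a=cv2.resize(t[130:275,235:330],(380,580),interpolation=cv2.INTER_CUBIC)   # x4
b=cv2.resize(s[140:260,232:312],(387,580),interpolation=cv2.INTER_CUBIC)
cv2.imwrite("pics/crop.png",np.hstack([a,b]))
d=np.load("top0.npy",allow_pickle=True).item()
im=d["image"].astype(int);m=((im[...,2]>120)&(im[...,1]<60)&(im[...,0]<60)).astype(np.uint8)
c=max(cv2.findContours(m,0,2)[0],key=cv2.contourArea);box=cv2.boxPoints(cv2.minAreaRect(c));print(box)
R,T=d["R"],d["t"]
def hit(u,v,z):
    r=R.T@np.array([(u-d["cx"])/d["fx"],(v-d["cy"])/d["fy"],1]);o=-R.T@T
    return o+r*(z-o[2])/r[2]
P=np.array([hit(*p,.035) for p in box]);print(P.round(4),P.mean(0),np.linalg.norm(np.diff(P,axis=0),axis=1))
E
```

```text
[[127.76746 227.60912]
 [139.22253 168.04277]
 [197.15692 179.184  ]
 [185.70184 238.75035]]
[[0.4716 0.3479 0.035 ]
 [0.6342 0.3207 0.035 ]
 [0.6009 0.1624 0.035 ]
 [0.4392 0.1921 0.035 ]] [0.53647359 0.25576657 0.035     ] [0.16484155 0.16173328 0.16431754]
```

View pics/crop.png

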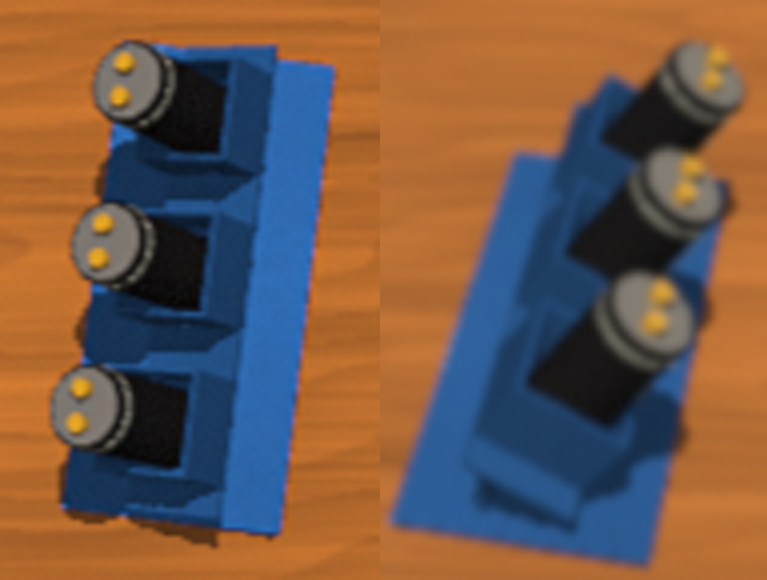

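```bash
cat > h.py <<'E'
import numpy as np
D={n:np.load(f"{n}0.npy",allow_pickle=True).item() for n in("top","scene")}
def ray(n,u,v):
    d=D[n];r=d["R"].T@np.array([(u-d["cx"])/d["fx"],(v-d["cy"])/d["fy"],1]);return -d["R"].T@d["t"],r/np.linalg.norm(r)
def hit(n,u,v,z):
    o,r=ray(n,u,v);return o+r*(z-o[2])/r[2]
def tri(p,q):
    o,r=ray("top",*p);a,b=ray("scene",*q)
    s=np.linalg.lstsq(np.c_[r,-b],a-o,rcond=None)[0];x,y=o+r*s[0],a+b*s[1];return (x+y)/2,np.linalg.norm(x-y)
E
python3 - <<'E'
from h import *
T=[]
for n,p,q in [("A",(267.5,150.75),(287.8,204.6)),("B",(261.75,190.75),(294.4,178.7)),("C",(256.5,231.75),(299.6,156.1))]:
    x,e=tri(p,q);T.append(x);print(n,x.round(4),e.round(4), hit("top",*p,.15).round(4))
T=np.array(T);print(np.diff(T,axis=0).round(4),np.linalg.norm(np.diff(T,axis=0),axis=1))
p,q=hit("top",318.75,146.25,.004),hit("top",305.5,263,.004);print("edge",p,q,np.linalg.norm(p-q),np.degrees(np.arctan2(*(p-q)[1::-1])))
ry=(p-q)/np.linalg.norm(p-q);print("ry",ry)
E
```

```text
A [ 0.6529 -0.0308  0.1369] 0.0023 [ 0.6498 -0.0322  0.15  ]
B [ 0.5503 -0.015   0.1358] 0.0022 [ 0.5481 -0.0165  0.15  ]
C [ 0.4472 -0.0008  0.1345] 0.0022 [ 0.446  -0.0025  0.15  ]
[[-0.1026  0.0158 -0.0012]
 [-0.1031  0.0142 -0.0013]] [0.10381848 0.10408533]
edge [ 0.69520147 -0.17366873  0.004     ] [ 0.37016866 -0.12902887  0.004     ] 0.32808389637903973 -7.820054065488458
ry [ 0.99070028 -0.13606234  0.        ]
```

```bash
python3 -m inch '.0245 -.04 0 -8.5 -.7;.0245 -.04 0 -8.5 -.7;.0245 -.04 0 -8.5 -.7;.0245 -.04 0 -8.5 -.7;.0245 -.04 0 -8.5 -.7;.0245 -.04 0 -8.5 -.7;.0245 -.04 0 -8.5 -.7;.0245 -.04 0 -8.5 -.7'; python3 -m inch '.0245 -.04 0 -8.5 -.7;.0245 -.04 0 0 -.7;.0245 -.04 0 0 -.7;.0245 -.04 0 0 -.7;.0245 -.04 0 0 -.7;.0245 -.04 0 0 -.7;0 0 0 0 -.7'
```

```text
time: 0.9
ee_pos: [0.4018, 0.2089, 0.201]
tcp_rot: [1.0, 0.002, -0.002, -0.001]
contact_force: [0.4, 1.4, -0.4]
opening: 0.0801
time: 1.6
ee_pos: [0.5541, -0.0476, 0.1988]
tcp_rot: [0.997, -0.078, -0.002, -0.0]
contact_force: [-0.5, -0.0, 0.1]
opening: 0.0796
```

```bash
python3 -m inch '-.005 .021 0 .8 -.7;0 0 0 0 -.7;0 0 0 0 -.7'; python3 - <<'E'
from plant import manip, eyes
import cv2,numpy as np
from scipy.spatial.transform import Rotation as Ro
s=manip.get_state();d=eyes.get_image("wrist");im=d["image"].copy()
M=np.linalg.inv(d["tool_from_camera"]);R=Ro.from_quat(s["tcp_rot"]).as_matrix();print(s["ee_pos"],Ro.from_matrix(R).as_euler('xyz',True))
def pr(X):
    c=M[:3,:3]@(R.T@(np.array(X)-s["ee_pos"]))+M[:3,3];return int(d["fx"]*c[0]/c[2]+d["cx"]),int(d["fy"]*c[1]/c[2]+d["cy"])
u=np.array([.0705,.495,.866])
for t in [(.6529,-.0308,.1369),(.5503,-.015,.1358),(.4472,-.0008,.1345)]:
    t=np.array(t);print(pr(t));cv2.line(im,pr(t),pr(t-.065*u),(0,255,0),1)
cv2.imwrite("pics/w1.png",im)
E
```

```text
time: 1.9
ee_pos: [0.547, -0.0245, 0.1972]
tcp_rot: [0.997, -0.072, -0.004, -0.001]
contact_force: [-0.1, 0.0, 1.6]
opening: 0.0799
[ 0.5470435  -0.02445359  0.1971922 ] [-179.8999568     0.51699306   -8.22137101]
(433, 216)
(286, 214)
(140, 214)
```

View pics/w1.png

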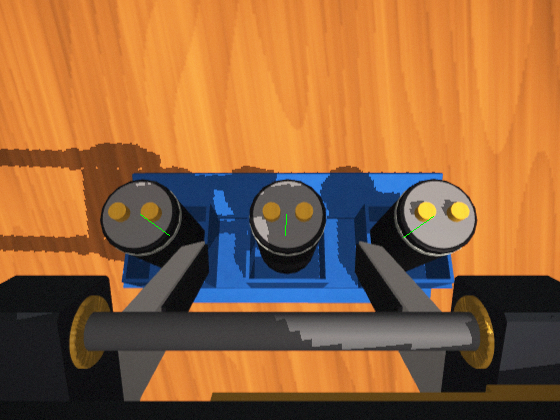

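Wrist view: disc centres near (287,218), (438,217) and (140,217). My projected tops agree within 5 px (about 2–3 mm), and the rack's yaw is right. Descending onto B.

```bash
python3 -m inch '.001 -.001 -.03 0 -.7;.001 0 -.03 0 -.7;0 0 -.025 0 -.7;0 0 0 0 -.7;0 0 0 0 -.7'
```

```text
time: 2.45
ee_pos: [0.5482, -0.0201, 0.1135]
tcp_rot: [0.998, -0.067, -0.001, -0.001]
contact_force: [0.1, 0.4, -0.3]
opening: 0.08
```

```bash
python3 -m inch '.001 -.006 -.017 -.5 -.7;0 0 0 0 -.7;0 0 0 0 -.7'; python3 -c "
from plant import manip;s=manip.get_state();print(s['contact_force'],s['joint_efforts'])"; python3 -m inch '0 0 0 0 0;0 0 0 0 .3;0 0 0 0 .6;0 0 0 0 1;0 0 0 0 1;0 0 0 0 1;0 0 0 0 1'
```

```text
time: 2.75
ee_pos: [0.5518, -0.0253, 0.101]
tcp_rot: [0.997, -0.071, 0.002, -0.001]
contact_force: [0.2, 0.9, 1.0]
opening: 0.0796
[0.16054356 0.92265598 1.0445952 ] [-5.89355011e-02 -3.92282081e+01 -2.02231693e+01  6.98883855e-02
  3.23705538e-02 -1.33169986e-03]
time: 3.45
ee_pos: [0.5521, -0.0248, 0.1046]
tcp_rot: [0.998, -0.07, 0.004, -0.001]
contact_force: [-0.7, 0.4, 0.6]
opening: 0.0541
```

```bash
cat > f.py <<'E'
from plant import manip, eyes
import numpy as np,sys
F=[];P=[];M=[];Q=[]
for i in range(int(sys.argv[1])):
    eyes.get_image("wrist");s=manip.get_state();F.append(s["contact_force"]);P.append(s["ee_pos"]);M.append(s["moment"]);Q.append(s["tcp_rot"])
q=np.mean(Q,0)
print("t",s["time"],"F",np.mean(F,0).round(2),"sd",np.std(F,0).round(2),"M",np.mean(M,0).round(3),"pos",np.mean(P,0).round(4),"sd",np.std(P,0).round(4),"yaw",np.degrees(2*np.arctan2(q[1],q[0])).round(2),"open",round(s["opening"],4))
E
python3 f.py 3; python3 -m inch '0 0 .012 0 1;0 0 0 0 1';python3 f.py 8
```

```text
t 3.6 F [-1.28 -0.13  0.37] sd [0.35 0.09 0.41] M [-0.041  0.296 -0.027] pos [ 0.5521 -0.0248  0.1046] sd [0. 0. 0.] yaw -8.06 open 0.054
time: 3.8
ee_pos: [0.5521, -0.0248, 0.1165]
tcp_rot: [0.998, -0.07, 0.003, -0.001]
contact_force: [0.9, 0.0, -3.5]
opening: 0.0538
t 4.2 F [-0.08  0.2  -3.64] sd [0.51 0.56 0.42] M [ 0.009  0.067 -0.011] pos [ 0.5505 -0.0245  0.1149] sd [0.0003 0.     0.0003] yaw -8.07 open 0.0542
```

B weighs about 3.7–4 N: good. Lowering it back.

```bash
python3 -m inch '0 0 -.006 0 1;0 0 -.006 0 1;0 0 0 0 1'; python3 f.py 2
```

```text
time: 4.5
ee_pos: [0.5505, -0.0247, 0.1043]
tcp_rot: [0.998, -0.07, 0.002, -0.001]
contact_force: [0.3, -1.0, -3.6]
opening: 0.0539
t 4.6 F [-1.47 -0.38  1.34] sd [0.06 0.64 0.12] M [-0.124  0.351 -0.015] pos [ 0.5506 -0.0247  0.1043] sd [0. 0. 0.] yaw -8.07 open 0.0539
```

```bash
python3 -m inch '0 0 0 0 .2;0 0 0 0 -.2;0 0 0 0 -.7;0 0 0 0 -.7;0 0 .035 0 -.7;0 0 .04 0 -.7;0 0 0 0 -.7'; python3 -m inch '.035 -.005 0 0 -.7;.035 -.005 0 0 -.7;.03 -.005 0 0 -.7;0 0 0 0 -.7'; python3 f.py 1
```

```text
time: 5.3
ee_pos: [0.5512, -0.0245, 0.1803]
tcp_rot: [0.998, -0.07, 0.002, -0.001]
contact_force: [0.8, -0.3, 0.1]
opening: 0.0799
time: 5.7
ee_pos: [0.6529, -0.0394, 0.1795]
tcp_rot: [0.998, -0.07, 0.002, -0.001]
contact_force: [-0.6, 0.7, 0.5]
opening: 0.0798
t 5.75 F [-0.06 -0.69 -0.55] sd [0. 0. 0.] M [-0.078  0.065  0.   ] pos [ 0.6506 -0.0389  0.1793] sd [0. 0. 0.] yaw -8.06 open 0.08
```

```bash
python3 - <<'E'
from plant import eyes
import cv2
cv2.imwrite("pics/w2.png",eyes.get_image("wrist")["image"])
E
```

```text
(no output)
```

View pics/w2.png

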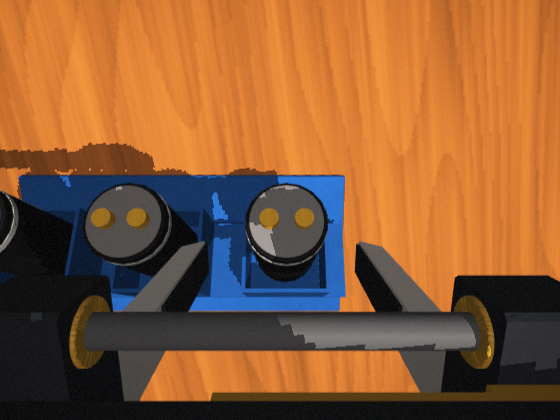

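```bash
python3 -m inch '.001 -.001 -.03 0 -.7;0 0 -.03 0 -.7;0 0 -.014 0 -.7;0 0 0 0 -.7;0 0 0 0 -.7'; python3 f.py 2
```

```text
time: 6.3
ee_pos: [0.6435, -0.038, 0.1036]
tcp_rot: [0.998, -0.07, -0.002, -0.002]
contact_force: [-0.8, -1.4, -0.1]
opening: 0.0798
t 6.4 F [-0.49  0.17  0.43] sd [0.22 0.21 0.46] M [-0.102  0.044 -0.011] pos [ 0.6439 -0.038   0.104 ] sd [0.0004 0.0001 0.0002] yaw -8.01 open 0.0798
```

```bash
python3 -m inch '.007 -.003 0 0 -.7;0 0 0 0 -.7;0 0 0 0 0;0 0 0 0 .3;0 0 0 0 .6;0 0 0 0 1;0 0 0 0 1;0 0 0 0 1'; python3 f.py 2;  python3 -m inch '0 0 .012 0 1;0 0 0 0 1';python3 f.py 8
```

```text
time: 7.2
ee_pos: [0.6539, -0.0418, 0.1081]
tcp_rot: [0.998, -0.07, 0.002, -0.001]
contact_force: [0.2, -0.5, 0.8]
opening: 0.0538
t 7.3 F [-0.2   0.21  0.07] sd [0.34 0.21 0.42] M [-0.072  0.06  -0.022] pos [ 0.6539 -0.0418  0.1081] sd [0. 0. 0.] yaw -8.01 open 0.0542
time: 7.5
ee_pos: [0.6535, -0.0417, 0.1202]
tcp_rot: [0.998, -0.07, 0.001, -0.002]
contact_force: [0.4, -0.1, -0.8]
opening: 0.0537
t 7.9 F [-0.11 -0.01 -1.68] sd [0.35 0.59 0.67] M [-0.049  0.076 -0.004] pos [ 0.6521 -0.0415  0.1183] sd [0.0002 0.     0.0004] yaw -8.02 open 0.0541
```

A reads 1.7 N against B's 3.6 N, so it looks dried out. I'll withdraw it along the sleeve axis and re-weigh it in free air.

```bash
python3 -m inch '.0015 .01 .018 0 1;.0015 .01 .018 0 1;.0015 .01 .018 0 1;0 .005 .025 0 1;0 0 .03 0 1;0 0 .03 0 1;0 0 0 0 1'; python3 f.py 8; python3 - <<'E'
from plant import eyes
import cv2,numpy as np
a=eyes.get_image("wrist")["image"];b=eyes.get_image("scene")["image"]
b=cv2.resize(b[100:260,230:430],None,fx=2,fy=2);a=cv2.resize(a,(400,300))
cv2.imwrite("pics/w3.png",np.hstack([np.vstack([a,a[:20]*0]),b]))
E
```

```text
time: 8.6
ee_pos: [0.6542, -0.0048, 0.2588]
tcp_rot: [0.998, -0.07, -0.004, -0.002]
contact_force: [0.7, -0.1, -0.7]
opening: 0.0536
t 9.0 F [-0.17 -0.24 -1.92] sd [0.64 0.67 0.49] M [-0.043  0.05   0.002] pos [ 0.6513 -0.0047  0.2529] sd [0.0007 0.     0.0014] yaw -8.05 open 0.054
```

View pics/w3.png

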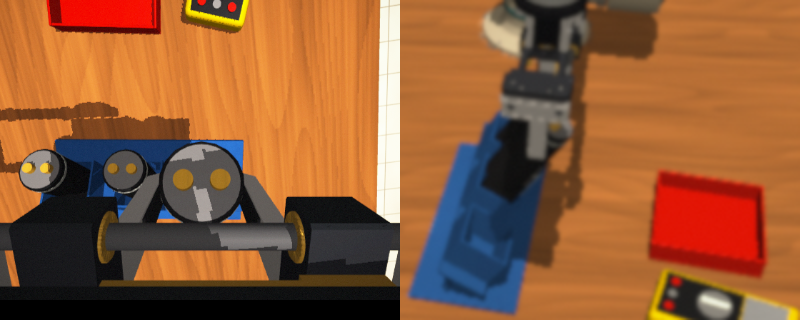

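In free air A weighs 1.9 N: confirmed dried-out (wrist view: sleeve A empty, can held at about 30° of lean; B and C still seated). Moving to the tray.

```bash
python3 -m inch '-.007 .02 0 0 1;-.014 .042 0 0 1;-.015 .045 0 0 1;-.015 .045 0 0 1;-.015 .045 0 0 1;-.015 .045 0 0 1;-.015 .045 0 0 1;-.008 .022 0 0 1'; python3 -m inch '0 0 -.03 0 1;0 0 -.03 0 1;0 0 -.03 0 1;0 0 -.02 0 1;0 0 0 0 1'; python3 f.py 3; python3 - <<'E'
from plant import eyes
import cv2,numpy as np
a=eyes.get_image("wrist")["image"];b=eyes.get_image("scene")["image"]
b=cv2.resize(b[100:260,310:510],None,fx=2,fy=2);a=cv2.resize(a,(400,300))
cv2.imwrite("pics/w4.png",np.hstack([np.vstack([a,a[:20]*0]),b]))
E
```

```text
time: 9.9
ee_pos: [0.5386, 0.3166, 0.2513]
tcp_rot: [0.997, -0.074, -0.011, -0.004]
contact_force: [-0.2, -0.4, -1.3]
opening: 0.0537
time: 10.4
ee_pos: [0.5301, 0.328, 0.1399]
tcp_rot: [0.998, -0.067, -0.011, -0.007]
contact_force: [-0.7, -0.4, -1.8]
opening: 0.0538
t 10.55 F [-0.05 -0.17 -1.8 ] sd [0.47 0.2  0.97] M [-0.072  0.06  -0.003] pos [0.5322 0.3286 0.1428] sd [0.001  0.0001 0.001 ] yaw -7.74 open 0.0536
```

View pics/w4.png

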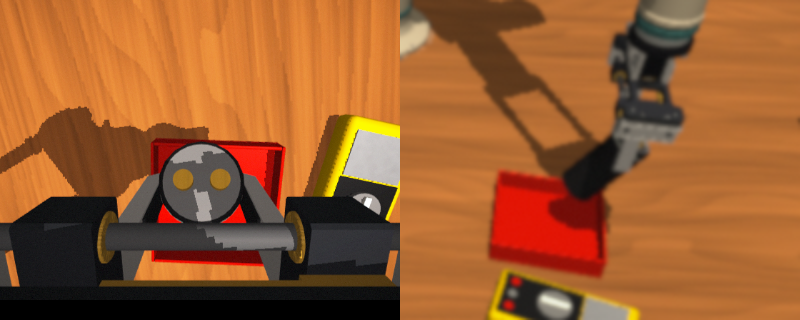

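```bash
python3 -m inch '.012 -.016 -.02 0 1;0 0 -.02 0 1;0 0 0 0 1;0 0 0 0 1'; python3 f.py 4
```

```text
time: 11.05
ee_pos: [0.551, 0.3138, 0.1108]
tcp_rot: [0.998, -0.068, -0.001, -0.013]
contact_force: [-0.3, 0.0, -1.5]
opening: 0.0539
t 11.25 F [-0.16  0.29 -1.32] sd [0.37 0.51 0.23] M [-0.072  0.076  0.012] pos [0.5507 0.314  0.1107] sd [0.0001 0.0001 0.0001] yaw -7.78 open 0.054
```

```bash
python3 -m inch '-.003 0 -.006 0 1;0 0 -.006 0 1;0 0 0 0 1'; python3 f.py 3;python3 -m inch '0 0 -.004 0 1;0 0 -.004 0 1;0 0 0 0 1'; python3 f.py 3
```

```text
time: 11.55
ee_pos: [0.5475, 0.3147, 0.0991]
tcp_rot: [0.998, -0.067, 0.0, -0.013]
contact_force: [0.3, -0.7, -1.9]
opening: 0.0539
t 11.7 F [ 0.01 -0.41 -1.85] sd [0.21 0.8  0.46] M [-0.052  0.098 -0.001] pos [0.5479 0.3148 0.0996] sd [0.0002 0.     0.0002] yaw -7.73 open 0.0543
time: 12.0
ee_pos: [0.5484, 0.315, 0.0914]
tcp_rot: [0.998, -0.067, 0.001, -0.013]
contact_force: [-0.5, -0.6, -1.6]
opening: 0.0535
t 12.15 F [-0.31  0.15 -1.98] sd [0.57 0.33 0.38] M [-0.092  0.05   0.018] pos [0.5487 0.3151 0.0918] sd [0.0001 0.     0.0002] yaw -7.74 open 0.0538
```

```bash
python3 -m inch '0 0 -.003 0 1;0 0 0 0 1'; python3 f.py 3;python3 -m inch '0 0 -.003 0 1;0 0 0 0 1'; python3 f.py 3
```

```text
time: 12.35
ee_pos: [0.5491, 0.3152, 0.0891]
tcp_rot: [0.998, -0.067, 0.002, -0.014]
contact_force: [-0.1, -0.4, -2.1]
opening: 0.0537
t 12.5 F [-0.19 -0.06 -1.71] sd [0.48 0.1  0.42] M [-0.097  0.061  0.028] pos [0.5494 0.3154 0.0894] sd [0.0001 0.     0.0001] yaw -7.74 open 0.0541
time: 12.7
ee_pos: [0.5495, 0.3154, 0.0865]
tcp_rot: [0.998, -0.067, 0.002, -0.014]
contact_force: [0.5, -0.1, -1.8]
opening: 0.0533
t 12.85 F [-0.21  0.04 -1.77] sd [0.49 0.37 0.41] M [-0.07   0.106 -0.005] pos [0.5498 0.3156 0.0868] sd [0.0001 0.     0.0001] yaw -7.74 open 0.0537
```

```bash
python3 -m inch '-.003 0 -.003 0 1;0 0 0 0 1'; python3 f.py 3;python3 -m inch '0 0 -.003 0 1;0 0 0 0 1'; python3 f.py 3
```

```text
time: 13.05
ee_pos: [0.5466, 0.3156, 0.0837]
tcp_rot: [0.998, -0.068, 0.003, -0.014]
contact_force: [0.8, -0.6, -1.6]
opening: 0.0538
t 13.2 F [-0.15 -0.03 -1.51] sd [0.41 0.29 0.14] M [-0.031  0.072 -0.011] pos [0.5474 0.3158 0.0842] sd [0.0002 0.0001 0.0001] yaw -7.74 open 0.0538
time: 13.4
ee_pos: [0.548, 0.3164, 0.083]
tcp_rot: [0.998, -0.068, 0.004, -0.015]
contact_force: [-0.8, -0.7, -0.7]
opening: 0.0543
t 13.55 F [-0.67 -0.35  1.8 ] sd [0.53 0.57 0.4 ] M [-0.199  0.318  0.019] pos [0.5482 0.3165 0.0829] sd [0. 0. 0.] yaw -7.76 open 0.0537
```

```bash
python3 -m inch '0 -.005 .001 0 1;0 -.005 .001 0 1;0 0 0 0 1'; python3 f.py 2;python3 -m inch '0 -.005 .0005 0 1;0 -.005 .0005 0 1;0 0 0 0 1'; python3 f.py 2
```

```text
time: 13.85
ee_pos: [0.5482, 0.3057, 0.084]
tcp_rot: [0.998, -0.068, 0.004, -0.016]
contact_force: [0.3, -0.0, -1.7]
opening: 0.0541
t 13.95 F [-0.07  0.72 -1.96] sd [0.12 0.11 0.44] M [-0.061  0.084 -0.004] pos [0.5482 0.306  0.084 ] sd [0.     0.0001 0.    ] yaw -7.75 open 0.0536
time: 14.25
ee_pos: [0.5481, 0.2953, 0.0845]
tcp_rot: [0.998, -0.067, 0.004, -0.016]
contact_force: [0.4, 0.1, -1.5]
opening: 0.0539
t 14.35 F [ 0.19  0.38 -2.35] sd [0.1  0.11 0.09] M [-0.047  0.113  0.006] pos [0.5481 0.2957 0.0845] sd [0.     0.0001 0.    ] yaw -7.74 open 0.0537
```

```bash
python3 -m inch '0 0 -.002 0 1;0 0 -.002 0 1;0 0 0 0 1'; python3 f.py 2;python3 -m inch '0 0 -.002 0 1;0 0 0 0 1'; python3 f.py 2
```

```text
time: 14.65
ee_pos: [0.5486, 0.2967, 0.083]
tcp_rot: [0.998, -0.067, 0.005, -0.017]
contact_force: [0.5, -0.8, -0.9]
opening: 0.0536
t 14.75 F [-0.73 -0.15  2.55] sd [0.39 0.19 0.74] M [-0.191  0.287 -0.007] pos [0.5487 0.297  0.083 ] sd [0.     0.     0.0001] yaw -7.75 open 0.0537
time: 14.95
ee_pos: [0.5487, 0.2975, 0.0828]
tcp_rot: [0.998, -0.068, 0.005, -0.018]
contact_force: [-1.0, -2.1, 0.5]
opening: 0.054
t 15.05 F [-1.16 -0.95  3.85] sd [0.06 0.84 0.3 ] M [-0.339  0.441 -0.016] pos [0.5488 0.2977 0.0827] sd [0.     0.     0.0001] yaw -7.75 open 0.054
```

```bash
python3 -m inch '0 -.005 -.003 0 1;0 -.005 -.003 0 1;0 -.001 -.003 0 1'; python3 f.py 2;python3 -m inch '0 -.005 -.003 0 1;0 -.005 -.003 0 1;0 -.001 -.003 0 1'; python3 f.py 2
```

```text
time: 15.35
ee_pos: [0.5488, 0.2965, 0.0825]
tcp_rot: [0.997, -0.07, 0.006, -0.028]
contact_force: [-4.3, -0.0, 13.4]
opening: 0.054
t 15.45 F [-4.46  1.98 16.33] sd [0.24 0.17 0.69] M [ 0.344  1.316 -0.027] pos [0.5488 0.2963 0.0825] sd [0. 0. 0.] yaw -8.06 open 0.0542
time: 15.75
ee_pos: [0.5486, 0.2951, 0.0829]
tcp_rot: [0.997, -0.073, 0.008, -0.038]
contact_force: [-4.0, 0.5, 14.4]
opening: 0.0538
t 15.85 F [-4.63  2.26 15.51] sd [0.23 0.24 0.1 ] M [0.383 1.31  0.012] pos [0.5486 0.2949 0.0829] sd [0. 0. 0.] yaw -8.32 open 0.0538
```

Floor friction alone makes the tool comply instead of turning the can in the pads. I'll ease off and use the tray's −y wall, which the raised bottom edge can bear against, to rotate the can upright.

```bash
python3 -m inch '0 0 .003 0 1;0 0 0 0 1'; python3 f.py 2;python3 -m inch '-.001 -.01 0 0 1;-.001 -.01 0 0 1;-.001 -.01 0 0 1;0 0 0 0 1'; python3 f.py 3
```

```text
time: 16.05
ee_pos: [0.5491, 0.2955, 0.0862]
tcp_rot: [0.997, -0.072, 0.008, -0.039]
contact_force: [0.3, -0.5, -2.0]
opening: 0.0537
t 16.15 F [ 0.13 -0.32 -1.74] sd [0.72 0.58 0.46] M [-0.112  0.077 -0.004] pos [0.5485 0.2952 0.0855] sd [0.0002 0.0001 0.0002] yaw -8.32 open 0.0535
time: 16.55
ee_pos: [0.545, 0.262, 0.0835]
tcp_rot: [0.997, -0.073, 0.007, -0.038]
contact_force: [-1.4, -1.1, 0.8]
opening: 0.0535
t 16.7 F [-0.53 -0.69  0.37] sd [0.47 0.31 0.32] M [-0.364  0.095 -0.003] pos [0.5451 0.263  0.0836] sd [0.0001 0.0005 0.    ] yaw -8.32 open 0.0541
```

```bash
python3 -m inch '-.001 -.008 .001 0 1;-.001 -.008 0 0 1;0 0 0 0 1'; python3 f.py 2;python3 -m inch '0 -.008 0 0 1;0 -.008 0 0 1;0 0 0 0 1'; python3 f.py 2; python3 - <<'E'
from plant import eyes
import cv2,numpy as np
a=eyes.get_image("wrist")["image"];b=eyes.get_image("scene")["image"]
b=cv2.resize(b[110:260,320:470],(450,450),interpolation=2);a=cv2.resize(a,(350,262))
cv2.imwrite("pics/w5.png",np.hstack([np.vstack([a,np.zeros((188,350,3),np.uint8)]),b]))
E
```

```text
time: 17.0
ee_pos: [0.5426, 0.2468, 0.0841]
tcp_rot: [0.997, -0.072, 0.006, -0.038]
contact_force: [1.0, 0.8, -2.4]
opening: 0.0537
t 17.1 F [-0.6   0.11 -1.52] sd [0.05 0.01 0.16] M [-0.096  0.096  0.036] pos [0.5429 0.2474 0.0842] sd [0.0001 0.0002 0.    ] yaw -8.27 open 0.0539
time: 17.4
ee_pos: [0.544, 0.2383, 0.0866]
tcp_rot: [0.996, -0.074, 0.008, -0.046]
contact_force: [-0.3, -0.2, -1.6]
opening: 0.0539
t 17.5 F [ 0.44  0.22 -1.06] sd [0.47 1.03 0.35] M [ 0.132  0.054 -0.008] pos [0.5439 0.238  0.0864] sd [0.     0.0001 0.0001] yaw -8.47 open 0.0534
```

View pics/w5.png

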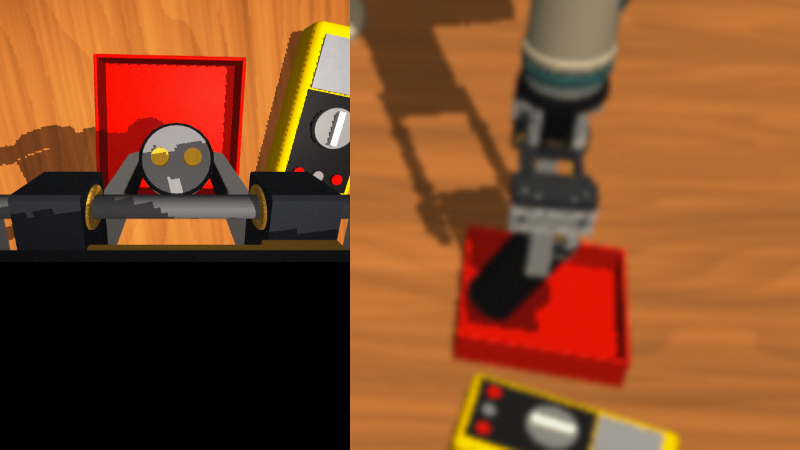

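Can bottom is at the −y wall (scene crop about (480,300)), still leaning roughly 30°. Pushing harder against the wall.

```bash
python3 -m inch '0 -.015 -.003 0 1;0 -.012 -.002 0 1'; python3 f.py 2; python3 -m inch '0 -.015 -.002 0 1;0 -.012 -.002 0 1'; python3 f.py 2
```

```text
time: 17.8
ee_pos: [0.5458, 0.2174, 0.0834]
tcp_rot: [0.996, -0.075, 0.009, -0.052]
contact_force: [-0.4, 6.4, 2.0]
opening: 0.0538
t 17.9 F [ 1.52  3.83 -1.9 ] sd [0.09 0.58 1.01] M [ 0.964 -0.291  0.068] pos [0.5459 0.2154 0.0829] sd [0.     0.     0.0001] yaw -8.58 open 0.0533
time: 18.1
ee_pos: [0.5468, 0.1931, 0.0802]
tcp_rot: [0.996, -0.075, 0.01, -0.055]
contact_force: [-0.4, 9.5, 4.0]
opening: 0.0534
t 18.2 F [-0.37  4.97  1.53] sd [0.04 0.4  0.25] M [1.178 0.041 0.02 ] pos [0.5468 0.1917 0.08  ] sd [0.     0.0001 0.    ] yaw -8.68 open 0.0537
```

```bash
python3 - <<'E'
from plant import eyes
import cv2,numpy as np
a=eyes.get_image("wrist")["image"];b=eyes.get_image("scene")["image"]
b=cv2.resize(b[110:260,320:470],(450,450),interpolation=2);a=cv2.resize(a,(350,262))
cv2.imwrite("pics/w6.png",np.hstack([np.vstack([a,np.zeros((188,350,3),np.uint8)]),b]))
E
```

```text
(no output)
```

View pics/w6.png

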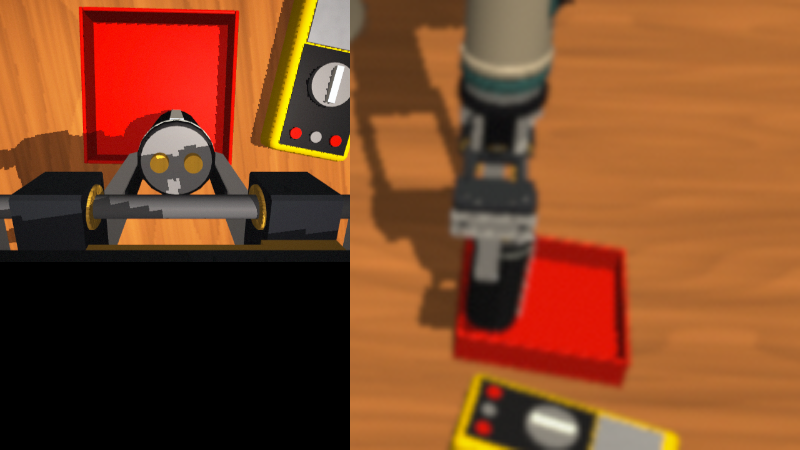

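```bash
cat > ang.py <<'E'
from plant import manip, eyes
import numpy as np,sys
from scipy.spatial.transform import Rotation as Ro
top,bot=float(sys.argv[1]),float(sys.argv[2])
s=manip.get_state();d=eyes.get_image("wrist");T=d["tool_from_camera"];R=Ro.from_quat(s["tcp_rot"]).as_matrix()
o=s["ee_pos"]+R@T[:3,3];print("tcp",s["ee_pos"].round(4),"cam",o.round(3),"toolz",R[:,2].round(3))
def ray(u,v):return R@T[:3,:3]@np.array([(u-d["cx"])/d["fx"],(v-d["cy"])/d["fy"],1])
r=ray(282,bot);E=o+r*(.004-o[2])/r[2];print("E",E.round(4))
M=np.linalg.inv(T);L=np.array([.14,.99,0]);Z=np.array([0,0,1.])
for th in range(-12,16,3):
    t=np.radians(th);b=E+L*(-.027*np.cos(t))+Z*.027*np.sin(t);X=b+.115*(np.sin(t)*L+np.cos(t)*Z)
    c=M[:3,:3]@(R.T@(X-s["ee_pos"]))+M[:3,3];print(th,(d["fy"]*c[1]/c[2]+d["cy"]).round(1),X.round(3))
E
python3 ang.py 253 176
```

```text
tcp [0.5468 0.1919 0.08  ] cam [0.551 0.238 0.266] toolz [ 0.028  0.105 -0.994]
E [0.5536 0.2343 0.004 ]
-12 289.0 [0.547 0.185 0.111]
-9 278.7 [0.547 0.19  0.113]
-6 267.5 [0.548 0.196 0.116]
-3 255.4 [0.549 0.202 0.117]
0 242.6 [0.55  0.208 0.119]
3 229.1 [0.551 0.214 0.12 ]
6 215.0 [0.552 0.22  0.121]
9 200.4 [0.552 0.226 0.122]
12 185.5 [0.553 0.232 0.122]
15 170.3 [0.554 0.238 0.122]
```

```bash
python3 -m inch '0 .006 0 0 1;0 .006 0 0 1;0 0 0 0 1'; python3 f.py 2;python3 -m inch '0 0 -.002 0 1;0 0 -.002 0 1'; python3 f.py 2; python3 - <<'E'
from plant import eyes
import cv2,numpy as np
a=eyes.get_image("wrist")["image"][130:330,180:380];b=eyes.get_image("scene")["image"]
b=cv2.resize(b[150:240,340:430],(400,400),interpolation=2);a=cv2.resize(a,(400,400))
cv2.imwrite("pics/w7.png",np.hstack([a,b]))
E
```

```text
time: 18.65
ee_pos: [0.5452, 0.2019, 0.0783]
tcp_rot: [0.996, -0.073, 0.009, -0.049]
contact_force: [-0.4, 0.7, -2.1]
opening: 0.0535
t 18.75 F [ 0.62  0.31 -2.01] sd [0.2  0.25 0.21] M [-0.179  0.166  0.049] pos [0.5452 0.2017 0.0783] sd [0.0001 0.     0.0001] yaw -8.45 open 0.0534
time: 18.95
ee_pos: [0.5459, 0.203, 0.0777]
tcp_rot: [0.996, -0.074, 0.009, -0.051]
contact_force: [-4.0, -0.7, 13.1]
opening: 0.0534
t 19.05 F [-3.37  0.91 10.76] sd [0.25 0.2  0.15] M [0.07  0.927 0.124] pos [0.5458 0.2029 0.0777] sd [0. 0. 0.] yaw -8.48 open 0.0535
```

View pics/w7.png

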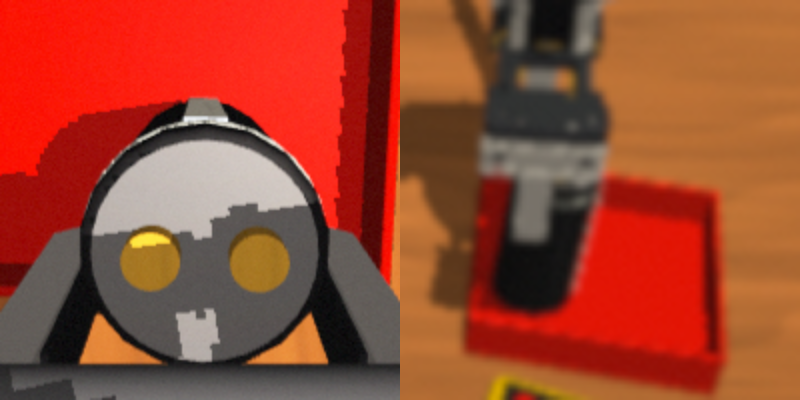

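```bash
python3 ang.py 251 178 | head -9
```

```text
tcp [0.5458 0.2028 0.0778] cam [0.55  0.25  0.263] toolz [ 0.026  0.1   -0.995]
E [0.5521 0.2435 0.004 ]
-12 294.7 [0.545 0.194 0.111]
-9 284.4 [0.546 0.199 0.113]
-6 273.2 [0.547 0.205 0.116]
-3 261.2 [0.547 0.211 0.117]
0 248.3 [0.548 0.217 0.119]
3 234.8 [0.549 0.223 0.12 ]
6 220.5 [0.55  0.229 0.121]
```

Can is within about 1° of upright, bottom on the floor and clear of the wall (top disc row 251, bottom edge row 178). Easing the press and releasing.

```bash
python3 -m inch '0 0 0 0 1;0 0 0 0 .6;0 0 0 0 .2;0 0 0 0 -.2;0 0 0 0 -.6;0 0 0 0 -.8;0 0 0 0 -.8'; python3 f.py 1; python3 -m inch '0 -.002 .02 0 -.8;0 -.003 .03 0 -.8;0 -.004 .04 0 -.8;0 -.004 .04 0 -.8;0 -.02 .04 0 -.8;0 -.03 .01 0 -.8;0 -.04 0 0 -.8;0 0 0 0 -.8';python3 f.py 1; python3 - <<'E'
from plant import eyes
import cv2,numpy as np
a=eyes.get_image("top");b=eyes.get_image("scene")["image"]
np.save("top0.npy",a,allow_pickle=True)
a=cv2.resize(a["image"][125:275,120:330],(420,300),interpolation=2);b=cv2.resize(b[125:265,230:430],(420,294),interpolation=2)
cv2.imwrite("pics/w8.png",np.vstack([a,b]))
E
```

```text
time: 19.9
ee_pos: [0.5463, 0.2017, 0.0778]
tcp_rot: [0.996, -0.074, 0.01, -0.05]
contact_force: [0.4, -0.5, -0.0]
opening: 0.0769
t 19.95 F [ 0.68  0.65 -0.13] sd [0. 0. 0.] M [-0.108  0.108  0.005] pos [0.5463 0.2017 0.0778] sd [0. 0. 0.] yaw -8.48 open 0.0808
time: 20.75
ee_pos: [0.5443, 0.0958, 0.2649]
tcp_rot: [0.996, -0.072, 0.01, -0.049]
contact_force: [0.0, 1.1, -0.3]
opening: 0.0846
t 20.8 F [-0.1   1.06  0.4 ] sd [0. 0. 0.] M [-0.066  0.091  0.044] pos [0.5442 0.098  0.2649] sd [0. 0. 0.] yaw -8.22 open 0.0849
```

View pics/w8.png

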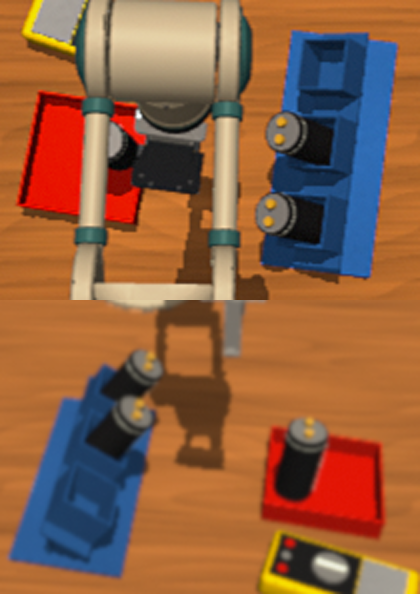

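Can stands in the tray; B and C are seated. Moving the arm out of the top view for a measured final check.

```bash
python3 -m inch '-.03 0 0 0 -.8;-.045 0 0 0 -.8;-.045 0 0 0 -.8;-.045 0 0 0 -.8;-.045 0 0 0 -.8;-.03 0 0 0 -.8;0 0 0 0 -.8'; python3 - <<'E'
from plant import eyes
import cv2,numpy as np
a=eyes.get_image("top");s=eyes.get_image("scene")
np.save("top0.npy",a,allow_pickle=True);np.save("scene0.npy",s,allow_pickle=True)
z=lambda i,y,x,w,h:cv2.resize(i[y:y+h,x:x+w],None,fx=4,fy=4,interpolation=2)
A=np.vstack([z(a["image"],165,125,80,75),z(a["image"],170,240,80,75)])
B=np.vstack([z(s["image"],170,345,80,75),z(s["image"],140,250,80,75)])
cv2.imwrite("pics/w9.png",np.hstack([A,B]))
E
```

```text
time: 21.6
ee_pos: [0.2925, 0.1072, 0.2576]
tcp_rot: [0.996, -0.065, 0.003, -0.053]
contact_force: [-0.4, -0.1, 0.1]
opening: 0.0847
```

View pics/w9.png

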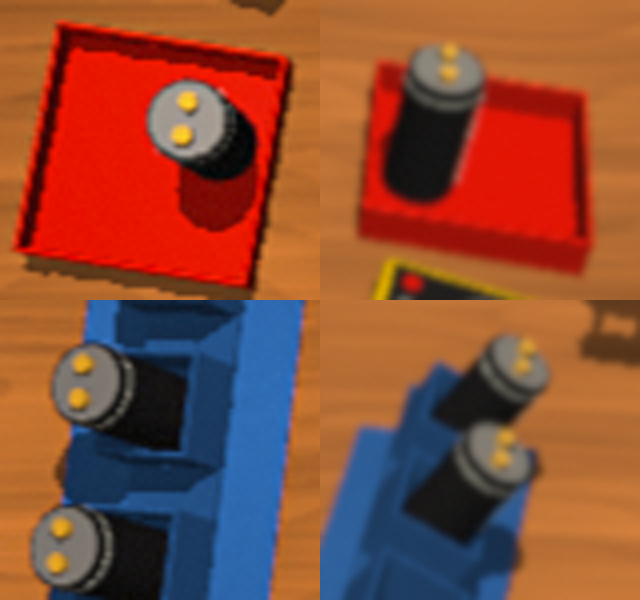

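```bash
python3 - <<'E'
from h import *
t=lambda u,v:(u/4+125,v/4+165); s=lambda u,v:((u-320)/4+345,v/4+170)
X,e=tri(t(187,121),s(446,80));print("tray can top",X.round(4),e.round(4))
P=np.array([hit("top",*t(*p),.035) for p in[(60,25),(290,60),(250,288),(18,250)]]);C=P.mean(0);print("tray",P.round(3),C)
ex=(P[0]-P[3]);ex/=np.linalg.norm(ex);ey=np.array([-ex[1],ex[0],0]);print("top in tray frame",((X-C)@ex).round(4),((X-C)@ey).round(4))
print("B",[v.round(4) for v in tri((261.75,191.25),(294.25,179.5))])
d=D["scene"]
def pr(p):
    c=d["R"]@p+d["t"];return ((d["fx"]*c[0]/c[2]+d["cx"]-345)*4+320).round(1),((d["fy"]*c[1]/c[2]+d["cy"]-170)*4).round(1)
th=np.linspace(0,2*np.pi,72)
q=np.array([pr(np.array([X[0]+.027*np.cos(a),X[1]+.027*np.sin(a),.004])) for a in th])
print("upright prediction of base outline cols",q[:,0].min(),q[:,0].max(),"lowest",q[q[:,1].argmax()])
E
```

```text
tray can top [0.5474 0.2176 0.1038] 0.0014
tray [[0.625 0.318 0.035]
 [0.599 0.161 0.035]
 [0.444 0.187 0.035]
 [0.472 0.343 0.035]] [0.53487822 0.25259796 0.035     ]
top in tray frame 0.0179 -0.0325
B [array([ 0.5496, -0.0151,  0.1322]), np.float64(0.0019)]
upright prediction of base outline cols 381.6 454.6 lowest [426. 204.]
```

```bash
python3 -c "
from plant import manip;manip.close_job();print(manip.get_state()['time'])"
```

```text
the job is handed in; nothing more can be done
the job is handed in; nothing more can be done
```

The dried-out capacitor was cap_a, and it now stands upright in the reject tray. I handed the job in at about 21.7 s.

**Weighing:** cap_b read about 3.6 N just off its sleeve floor, so it is good, and I lowered it back. cap_a read 1.7 N in the sleeve and 1.9 N in free air. I never lifted cap_c, because only one can is dried out.

**Placing:** cap_a came out still leaning, and pressing it on the tray floor did not turn it upright in the grip. I turned it upright against the tray's −y wall, moved it clear of the wall and released it with its base on the floor. The highest force I read was about 16 N.

**Last checks:**
- **cap_a:** its axis is about (+18, −33) mm from the tray centre, inside the ±62 mm limit. The visible base outline matches an upright can within 1 mm or so.
- **cap_b and cap_c:** both are seated and leaning. cap_b's top is within about 4 mm of where it started, and cap_c was never touched.
- **Clearance:** the robot is clear of everything. The gripper never went near the multimeter, screwdriver or spool, though I did not measure their final positions.

**One check disagreed:** the triangulated height of cap_a's top came out at 104 mm instead of the expected 119 mm. I put this down to blurred picking of the top disc, since the base outline and the wrist view (within about 1° of vertical before release) both say it is standing upright.

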